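# Hold a hardness gauge on the marked pad of a clamped specimen

## Task

First press the hinged retaining frame of the specimen cradle down by its front tab until the catch snaps and holds it shut; only then lift the spring-tipped hardness gauge out of its leaning stand, through the frame's window set its tip on the middle of the round pad (not the square one or the bar), and press gently, with the gauge upright, until its plunger is about half-way in. Finish while still holding the gauge there: do not let go or lift off. Leave the other things on the bench where they are.

Things in the scene. Friction and masses are not known exactly. Their poses are not given: they have to be found in the camera images.
- cradle: (All sizes in mm.) Fixed grey specimen cradle, 180 (x) x 160 (y) x 30 high, carrying a black slab 132 x 132 whose flat top is 45 above the bench. Origin: on the bench under the cradle, 5 in front of the block's centre; x points away from its front edge to the hinge at the back, z up.
- cover (a joint): Angle (rad) of the aluminium retaining frame hinged at the back of the cradle: 0 fully down, grows as the front edge rises. The frame is 150 x 150 x 6 with a 106 x 106 window. A stiff hinge leaves it at any angle; about 1 N at the tab moves it. At about 0.10 it meets the catch; some 6 to 8 N at the tab snaps it past at about 0.05, and it is then held below 0.02. The stop is at 0.
- cover_hinge (a point): Middle of the frame's hinge axis, which lies along the cradle's y, 49 above the bench. Axes as the cradle's. Two sprung lugs of the catch stand at the cradle's front edge, at y = -63 and +63, tops 62 above the bench.
- cover_tab (a point): Middle of the top face of the ribbed press tab (28 x 44 x 6) on the frame's front edge. It lies 169 from the hinge axis and 3 above the frame's mid-plane. Moves with the frame; its z is the frame's outward normal, its x points to the hinge.
- pad_top (a point): Middle of the top face of the round steel pad (26 across, 4 high, with a small ring mark) bonded on the slab, top 49 above the bench. A square pad (24 x 24) and a bar pad (12 x 32) of the same height are bonded on the slab too; the three change places.
- pad_round: The same round pad; origin in the middle of its underside.
- pad_square: The square pad 24 x 24 x 4; origin in the middle of its underside. Not to be touched with the gauge.
- pad_bar: The bar pad 12 x 32 x 4; origin in the middle of its underside. Not to be touched with the gauge.
- stand: Fixed stand, plate 110 x 90 x 8 with an open-ended square socket (34 outside) that leans 0.35 rad (20 deg) towards its own -x; the middle of the socket's rim is 62 above the plate's underside. Origin on the bench below the middle of the rim; z up.
- gauge_grip (a point): Centre of the gauge's grey rectangular body, 36 (x) x 26 (y) x 70 (z), with a black cap (20 across, 7 high) on top; 240 g. The gauge's z runs from its tip up its axis. It starts in the socket, leaning as the socket does, dial on its -x side. The tip is 87 below this point along z with the plunger out.
- gauge_tip (a point): Lowest point of the gauge's ball-ended plunger (ball 8 across), on the gauge's axis, 14 below the nose when out.
- gauge: The gauge again; origin on its axis at the end of the nose, 73 below the centre of its grey body. The nose is 15 x 15 x 32, in the socket's 17 x 17 hole; above it a collar 40 x 30 x 6 rests on the socket's rim, and the grey body stands on the collar. Nose and tip are clear of the socket after a lift of 50 along the gauge's own axis.
- plunger (a joint): How far the plunger is pushed into the nose (m): 0 out, 0.010 fully in. Spring: about 1 N to start it, 3 N half-way, 5 N fully in.
- beaker: Glass beaker, 68 wide, 85 high; leave alone. Origin under its centre.
- spatula: Spatula 180 long lying on the bench; leave alone.
- brass_ring: Loose brass ring 44 across, 12 high; leave alone.
- bottle: Bottle 56 wide, 110 high; leave alone.
- weight: Brass weight 38 wide, 52 high; leave alone.
- tin: Flat tin 70 wide, 40 high; leave alone.
- core: Black cylindrical drill core 100 wide, 60 high; leave alone.
Things that resemble listed ones, but are neither listed nor needed, are in the scene too. There is more than one size of the gauge; the job needs the smallest.

How it is judged:
By the outcome, as a careful person would: the job done as asked, in the order asked, and still so for the second after the job is handed in, while the arm keeps its last pose, push and grip.
It also fails if it takes over 54 s, if anything falls off the work surface, if the arm or the gripper's body presses on something with over 40 N, if the wrist force passes 120 N, or if a joint passes its speed limit or range.

## Robot

A 7-joint arm with a two-finger parallel gripper is mounted at the origin on the work surface. World frame = base frame: x ahead of the robot, y to its left, z up, the work surface at z = 0. Lengths are in m, angles in degrees, forces in N, time in s.
With the tool pointing down it reaches from about 0.425 to 0.875 m from the base axis. Payload 4.7 kg.
Tool frame: the origin (TCP) lies at the very end of the fingers, on their centre line; the grasp point (between the pads) lies 19 mm behind it; z points along the fingers, y is the direction in which the jaws open and shut (so a half turn about z gives the same grasp; the last joint's range is limited). The gripper opens to 87 mm and grips with 3 to 60 N. Pads are 19 mm wide; open, the fingers measure 117 mm over their backs; the gripper's body (75 mm by 190 mm) begins 51 mm behind the grasp point.
Start: joints at [-67.832, 18.392, -4.016, 83.108, 1.295, 78.541, -3.26], TCP at [0.237, 0.605, 0.223] pointing down, gripper open.
Joint ranges: [-163.93, 163.93], [-17.29, 119.83], [-79.2, 71.16], [3.27, 140.29], [-89.18, 269.18], [5.43, 117.66], [-154.24, 154.24]. Speed limits (degrees/s): [147.25, 147.25, 180, 180, 180, 180, 180].

## Interface

Orientations are given as [roll, pitch, yaw] about the fixed x, y, z axes, in that order (R = Rz(yaw) Ry(pitch) Rx(roll)).
In Python, from cell import * gives the robot as it stands.
- The arm moves only by the tool drive_tool, never from a script. Its argument "moves" is text: rows parted by semicolons, each of 5 numbers parted by spaces: the shift along the tool's x, y, z in m, then the turn about the tool's z in degrees, then the gripper's target within -1 to 1 (fully open at 1, half-way at 0, shut at -1). In form: x y z yaw fingers; .... A call has exactly 8 rows; each row is the pose to reach, as a shift and turn from the pose commanded when the call began, along the tool's axes at that moment; what a row does not reach only later rows make up. A row lasts 1/10 s, in which the tool goes at most 50 mm and 8.59 degrees, less where a joint would pass 70% of its speed; a pose out of reach is approached as far as the arm can. A call with a gripper value outside its range is refused whole. The fingers move at their own pace and stop on an object; "grip_force" is the grip in N (left out, the last holds). Time passes only in rows, so rows that repeat a pose let the fingers close, or fill a call up. It gives the time, the measured TCP pose, the force and the opening at its end, in the units of the state.
- get_obs(): the state, without advancing time (a new reading comes with each control period).
- read_camera(name): name is "side" or "top"; returns (picture, depth): 400x640x3 uint8, red, green, blue; 400x640 float32, m along the optical axis (not along the pixel's ray), 0 where there is no reading.
- calibration(name): a dict with "intrinsics" (3x3 intrinsics, pixels), "k1" (the pictures are not rectified: a ray, as slopes to the right and down, at radius r is drawn at 1 + k1 r^2 times it, then the intrinsics apply), "cam_to_world" (4x4, takes a point from camera to world coordinates). Camera axes: x right, y up, looking along -z (the intrinsics and any distortion apply to the point x, -y, -z); pixel columns grow to the right and rows downward; lengths in m; the calibration is good to about 2 mm. A picture is of the moment at which its call begins. calibration takes no time and is no camera call.
- sign_off(): hands the job in, once; it reports no verdict.
Trained networks look in the newest picture that a camera, given by its name, has taken for a name from the list of things; names that differ only in an ending like _2 or _b are one class to them, and where a whole thing is asked for, a point or a joint stands for the part that bears it (a point fixed in the world has none). Each returns a list of dicts, best first, with "conf" (0 to 1); they miss things now and then, are a little off and sometimes report something else, mostly with a low value. They report only what shows in the picture. A call takes as long as a camera call. They do not tell look-alikes from the thing itself.
- search_frame(camera, name): "uv" ([column, row] in pixels, amid what is visible of it).
- pinpoint(camera, name): "uv" ([column, row] in pixels: a listed point, or the origin of a listed thing).
The state is a dict: "time_s": time; "qpos": joint angles; "joint_velocities": joint speeds; "effort": joint torques, N m; "tool_pos": TCP position; "tool_rot": TCP orientation; "force": force on the tool from outside, world axes, zero at the start; "wrist_torque": the same for the moment, N m; "grip_width": finger opening in m.
Only numpy, scipy, OpenCV 4.12 (cv2) and the standard library are available. Lean on these libraries where they do the work, as an engineer would, in place of code of your own. Each camera call takes 0.05 s, during which the arm holds its last target. There are 200 camera calls.

## Working session

There is one attempt and no reset: what is moved stays moved. The work goes in short steps, Python scripts to look and compute and a tool call to move; the robot and the scene stay as the last step left them, time stands still between calls to the robot, and variables do not carry over. Pictures are saved under pics/ and viewed, about 8 in all and at most 12, crops included, and the job is handed in when it is done.

Besides the shell and the picture viewer there is one more tool, called after "Request:" as name(argument=value, ...) on one line, values as JSON. drive_tool: Moves the arm, as the interface text tells. Its arguments: {"type":"object","properties":{"moves":{"type":"string"},"grip_force":{"type":"number"}},"required":["moves"]}

```bash
mkdir -p pics
cat > h.py <<'E'
from cell import *
import numpy as np, cv2
from scipy.spatial.transform import Rotation as R
def ray(cam,uv):
    c=calibration(cam);K=np.array(c["intrinsics"]);k1=c["k1"];T=np.array(c["cam_to_world"])
    d=np.array([(uv[0]-K[0,2])/K[0,0],(uv[1]-K[1,2])/K[1,1]]);p=d.copy()
    for _ in range(20): p=d/(1+k1*(p@p))
    return T,np.array([p[0],-p[1],-1.])
def at_z(cam,uv,z):
    T,r=ray(cam,uv);d=T[:3,:3]@r;o=T[:3,3];return o+d*(z-o[2])/d[2]
def at_d(cam,uv,dep):
    u,v=int(round(uv[0])),int(round(uv[1]))
    w=dep[max(v-1,0):v+2,max(u-1,0):u+2];w=w[w>0]
    if not len(w): return None
    T,r=ray(cam,uv);return T[:3,:3]@(r*np.median(w))+T[:3,3]
def tri(uv1,uv2):
    A=[];b=[]
    L=[]
    for c,uv in (("side",uv1),("top",uv2)):
        T,r=ray(c,uv);d=T[:3,:3]@r;d/=np.linalg.norm(d);P=np.eye(3)-np.outer(d,d);A.append(P);b.append(P@T[:3,3])
    x=np.linalg.solve(A[0]+A[1],b[0]+b[1])
    return x,np.linalg.norm(A[0]@x-b[0])+np.linalg.norm(A[1]@x-b[1])
def proj(cam,X):
    c=calibration(cam);K=np.array(c["intrinsics"]);T=np.linalg.inv(np.array(c["cam_to_world"]))
    p=T[:3,:3]@X+T[:3,3];q=np.array([p[0],-p[1]])/-p[2];q=q*(1+c["k1"]*(q@q))
    return K[:2,:2]@q+K[:2,2]
E
python3 - <<'E'
from h import *
np.set_printoptions(precision=4,suppress=True)
for c in("side","top"):
    im,d=read_camera(c);cv2.imwrite(f"pics/{c}0.png",im[:,:,::-1]);np.save(f"{c}0.npy",d)
    print(c,np.array(calibration(c)["cam_to_world"])[:3,3])
    for n in ["cradle","cover_hinge","cover_tab","pad_top","pad_square","pad_bar","stand","gauge_grip","gauge"]:
        for r in pinpoint(c,n)[:3]: print(c,n,np.round(r["uv"],1),round(r["conf"],2),at_d(c,r["uv"],d))
print(get_obs())
E
```

```text
side [ 1.4143 -0.9725  1.1837]
side cradle [382.9 200.3] 0.67 [0.6101 0.1012 0.0442]
side cover_hinge [405.  194.8] 0.92 [0.6584 0.1599 0.06  ]
side cover_tab [379.8 155.7] 0.91 [0.5475 0.1507 0.1754]
side cover_tab [236.6 251.4] 0.25 [ 0.4205 -0.3882  0.0305]
side pad_top [361.  254.3] 0.65 [ 0.7078 -0.1239  0.02  ]
side pad_square [376.1 191.4] 0.52 [0.5656 0.1178 0.0489]
side pad_bar [236.  251.7] 0.28 [ 0.4203 -0.3904  0.0307]
side stand [313.8 242.4] 0.68 [ 0.567  -0.1917  0.0261]
side gauge_grip [204.5 208.2] 0.98 [ 0.1814 -0.3388  0.0365]
side gauge_grip [307.  219.7] 0.76 [ 0.5411 -0.1916  0.1085]
side gauge_grip [187.5 275.9] 0.67 [ 0.4004 -0.5567  0.0394]
side gauge [309.7 237.4] 0.83 [ 0.5577 -0.1996  0.048 ]
side gauge [210.1 223.4] 0.81 [ 0.2493 -0.3665  0.0271]
side gauge [164.5 261.5] 0.69 [ 0.2936 -0.5703  0.034 ]
top [ 0.2655 -0.0909  1.2525]
top cradle [236.8 185.4] 0.91 [0.5594 0.1532 0.0447]
top cradle [265.3 118. ] 0.38 [0.7635 0.0561 0.0591]
top cover_hinge [230.5 152.9] 0.85 [0.6585 0.1666 0.0599]
top cover_hinge [228.3 172.5] 0.53 [0.5709 0.1536 0.1548]
top co
[... 605 characters left out ...]
9  0.1422]
top gauge [422.6 280.2] 0.92 [ 0.2389 -0.3776  0.0307]
top gauge [479.3 259.6] 0.76 [ 0.2857 -0.5644  0.0024]
top gauge [343.1 180.9] 0.7 [ 0.5437 -0.1667  0.0716]
{'time_s': 1.0, 'qpos': array([-67.8345,  18.3922,  -4.0156,  83.1072,   1.2947,  78.5408,
        -3.2585]), 'joint_velocities': array([ 0.0618, -0.0694, -0.0315,  0.0153,  0.0394, -0.021 ,  0.0483]), 'effort': array([  0.0009, -49.1111,  -0.4025, -31.2779,  -0.0636,   0.0335,
         0.    ]), 'tool_pos': array([0.2368, 0.6054, 0.2226]), 'tool_rot': array([179.995 ,   0.0025, 158.6443]), 'force': array([ 0.6293, -0.54  , -0.0137]), 'wrist_torque': array([ 0.0543, -0.022 , -0.0165]), 'grip_width': 0.08706179785131193}
```

Run:
```python
import cv2,numpy as np
a=cv2.imread("pics/top0.png")[110:270,140:400];cv2.imwrite("pics/top0c.png",cv2.resize(a,None,fx=3,fy=3,interpolation=3))
b=cv2.imread("pics/side0.png")[130:300,240:440];cv2.imwrite("pics/side0c.png",cv2.resize(b,None,fx=3.5,fy=3.5,interpolation=3))
```

```text
(no output)
```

View pics/side0.png

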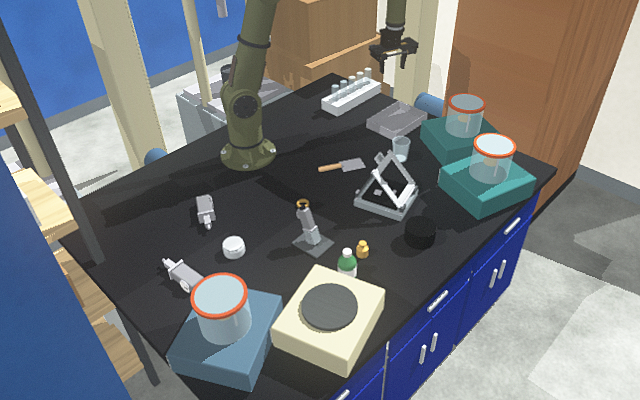

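View pics/top0c.png

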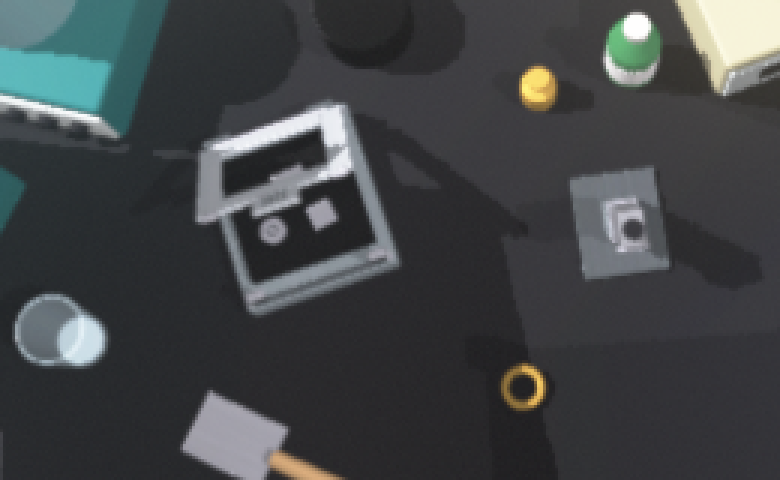

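View pics/side0c.png

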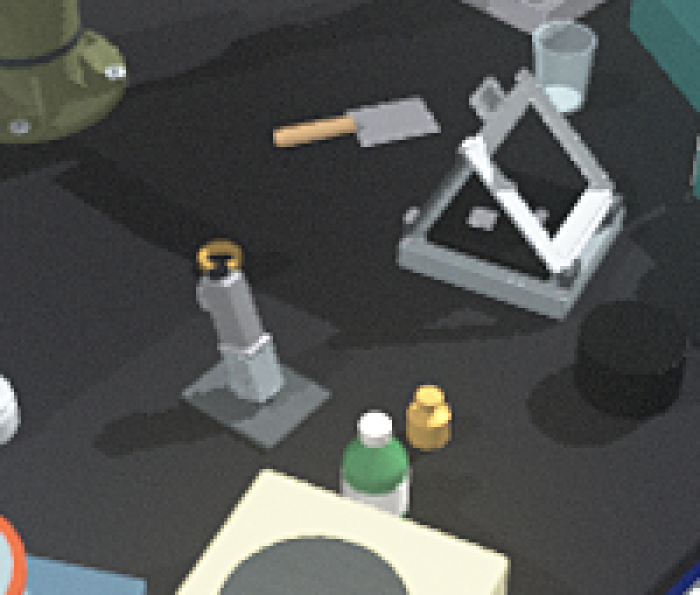

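```bash
cat >> h.py <<'E'
def cloud(cam,d,box):
    v,u=np.mgrid[box[1]:box[3],box[0]:box[2]];uv=np.c_[u.ravel(),v.ravel()].astype(float)
    c=calibration(cam);K=np.array(c["intrinsics"]);T=np.array(c["cam_to_world"])
    q=np.c_[(uv[:,0]-K[0,2])/K[0,0],(uv[:,1]-K[1,2])/K[1,1]];p=q.copy()
    for _ in range(20): p=q/(1+c["k1"]*(p**2).sum(1,keepdims=True))
    D=d[v.ravel(),u.ravel()];ok=D>0
    P=np.c_[p[:,0]*D,-p[:,1]*D,-D][ok];return P@T[:3,:3].T+T[:3,3],uv[ok]
E
python3 - <<'E'
from h import *
np.set_printoptions(precision=4,suppress=True)
print("hinge tri",tri([405,194.8],[230.5,152.9]),"tab tri",tri([379.8,155.7],[229.2,175.5]))
print("cradle z0",at_z("side",[382.9,200.3],0),at_z("top",[236.8,185.4],0))
print("front corners z.03",at_z("top",[223.5,212.5],.03),at_z("top",[272.5,198],.03))
print("round",at_z("top",[230.7,187],.049),"square",at_z("top",[247,181],.049))
print("grip tri",tri([307,219.7],[350.9,184.5]),"gauge tri",tri([309.7,237.4],[343.1,180.9]), "stand", at_z("side",[313.8,242.4],0),at_z("top",[343.9,188.1],0))
A=[]
for c,b in(("top",(190,130,290,225)),("side",(340,140,440,230))):
    A.append(cloud(c,np.load(c+"0.npy"),b)[0])
P=np.vstack(A);m=(P[:,2]>.042)&(P[:,2]<.048)
for nm,lo,hi in(("slab",.042,.0475),("block",.026,.034)):
    Q=P[(P[:,2]>lo)&(P[:,2]<hi)][:,:2];r=cv2.minAreaRect((Q*1000).astype(np.float32));print(nm,len(Q),r)
# gauge clouds
A=[cloud(c,np.load(c+"0.npy"),b)[0] for c,b in(("top",(325,160,375,210)),("side",(285,190,345,260)))]
for nm,X in zip(("top","side"),A):
    for z in np.arange(.05,.165,.01):
        Q=X[abs(X[:,2]-z)<.005]; print(nm,round(z,3),len(Q),Q.mean(0) if len(Q) else"",Q.min(0)[:2] if len(Q) else"",Q.max(0)[:2] if len(Q) else"")
X=A[0];Q=X[(X[:,2]>.004)&(X[:,2]<.012)][:,:2];print("plate",len(Q),cv2.minAreaRect((Q*1000).astype(np.float32)))
E
```

```text
hinge tri (array([0.6575, 0.1651, 0.0575]), np.float64(0.004929073977745021)) tab tri (array([0.5539, 0.1442, 0.1824]), np.float64(0.0024665527090642313))
cradle z0 [0.5789 0.1428 0.    ] [0.5702 0.1623 0.    ]
front corners z.03 [0.4818 0.1991 0.03  ] [0.5158 0.0487 0.03  ]
round [0.5547 0.171  0.049 ] square [0.5697 0.1211 0.049 ]
grip tri (array([ 0.528 , -0.1843,  0.0946]), np.float64(0.0066224555594911185)) gauge tri (array([ 0.5478, -0.1774,  0.0279]), np.float64(0.0199238543338104)) stand [ 0.5478 -0.1741  0.    ] [ 0.5373 -0.1719  0.    ]
slab 1496 ((578.5164794921875, 291.56134033203125), (224.2136993408203, 443.5802001953125), 9.568500518798828)
block 942 ((580.3009643554688, 273.6773986816406), (230.35691833496094, 507.82647705078125), 11.800454139709473)
top 0.05 3 [ 0.5474 -0.1626  0.0516] [ 0.5357 -0.1636] [ 0.5541 -0.162 ]
top 0.06 12 [ 0.5341 -0.1651  0.0607] [ 0.5189 -0.1683] [ 0.5567 -0.1621]
top 0.07 20 [ 0.5473 -0.175   0.071 ] [ 0.5243 -0.194 ] [ 0.5569 -0.1639]
top 0.08 10 [ 0.5417 -0.1715  0.0799] [ 0.5138 -0.1874] [ 0.5536 -0.166 ]
top 0.09 5 [ 0.5363 -0.1719 
[... 691 characters left out ...]
0.5114 -0.2217] [ 0.7055 -0.1663]
side 0.08 43 [ 0.5776 -0.1952  0.0802] [ 0.5184 -0.2244] [ 0.7198 -0.1715]
side 0.09 47 [ 0.5804 -0.1967  0.0894] [ 0.5131 -0.2236] [ 0.7241 -0.17  ]
side 0.1 53 [ 0.5595 -0.1943  0.1006] [ 0.4999 -0.2213] [ 0.7245 -0.17  ]
side 0.11 53 [ 0.5657 -0.1954  0.1095] [ 0.4923 -0.2205] [ 0.7233 -0.1688]
side 0.12 40 [ 0.5256 -0.1904  0.1198] [ 0.5029 -0.2021] [ 0.5392 -0.1702]
side 0.13 40 [ 0.5238 -0.1883  0.1298] [ 0.5019 -0.1991] [ 0.5352 -0.1711]
side 0.14 39 [ 0.5189 -0.1862  0.1384] [ 0.5027 -0.1957] [ 0.5331 -0.1711]
side 0.15 0   
side 0.16 0   
plate 729 ((547.4182739257812, -190.9438018798828), (142.05584716796875, 156.79995727539062), 85.80137634277344)
```

Request:
drive_tool(moves="-0.04 -0.03 0 -8 -1; -0.08 -0.056 0 -16 -1; -0.12 -0.083 0 -24 -1; -0.16 -0.111 0 -32 -1; -0.2 -0.139 0 -34.4 -1; -0.24 -0.167 0 -34.4 -1; -0.28 -0.194 0 -34.4 -1; -0.32 -0.222 0 -34.4 -1", grip_force=20)

```text
time_s: 1.8
tool_pos: [0.4548, 0.2804, 0.223]
tool_rot: [180.0, 0.1, -167.0]
force: [1.1, 0.5, 0.2]
grip_width: 0.0313
```

Request:
drive_tool(moves="-0.015 -0.04 0 0 -1; -0.03 -0.08 0 0 -1; -0.045 -0.12 0 0 -1; -0.06 -0.157 0 0 -1; -0.06 -0.157 0 0 -1; -0.06 -0.157 0.008 0 -1; -0.06 -0.157 0.014 0 -1; -0.06 -0.157 0.018 0 -1")

```text
time_s: 2.6
tool_pos: [0.5466, 0.1444, 0.2034]
tool_rot: [180.0, -0.1, -166.8]
force: [-0.3, 1.3, 0.7]
grip_width: 0.0004
```

Run:
```python
from h import *
o=get_obs();print(o["tool_pos"],o["force"],o["grip_width"])
L=[]
for c,b in (("side",(330,110,450,220)),("top",(185,120,305,230))):
    im,d=read_camera(c)
    for r in pinpoint(c,"cover_tab")[:2]: print(c,np.round(r["uv"],1),r["conf"],at_d(c,r["uv"],d),proj(c,o["tool_pos"]))
    L.append(cv2.resize(im[b[1]:b[3],b[0]:b[2],::-1],(400,366),interpolation=3))
cv2.imwrite("pics/tab1.png",np.hstack(L))
```

```text
[0.54657284 0.1443836  0.20338773] [-0.28188033  1.2626609   0.71759312] 0.0003987403299404915
side [380.4 157.6] 0.92 [0.55485736 0.1449913  0.17408122] [378.77849835 149.5596479 ]
side [310.7 242.6] 0.34 [ 0.55840753 -0.19732066  0.02350531] [378.77849835 149.5596479 ]
```

View pics/tab1.png

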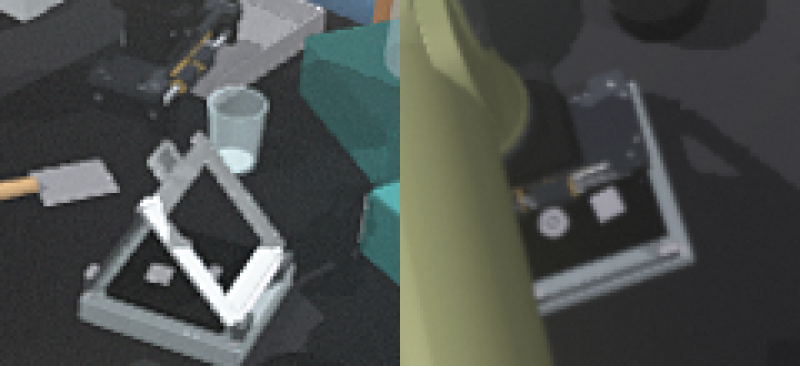

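Request:
drive_tool(moves="0 0 0.015 0 -1; 0 0 0.025 0 -1; 0.007 0 0.035 0 -1; 0.014 0 0.045 0 -1; 0.022 0 0.056 0 -1; 0.03 0 0.067 0 -1; 0.036 0 0.077 0 -1; 0.042 0 0.086 0 -1")

```text
time_s: 3.6
tool_pos: [0.5061, 0.133, 0.1175]
tool_rot: [180.0, -0.0, -167.0]
force: [-0.7, 0.0, 0.3]
grip_width: 0.0004
```

Run:
```python
from h import *
o=get_obs();print(o["tool_pos"],o["force"])
im,d=read_camera("side")
for r in pinpoint("side","cover_tab")[:2]: print(np.round(r["uv"],1),r["conf"],at_d("side",r["uv"],d),proj("side",o["tool_pos"]))
b=(330,110,450,220)
cv2.imwrite("pics/tab2.png",cv2.resize(im[b[1]:b[3],b[0]:b[2],::-1],None,fx=5,fy=5,interpolation=3))
```

```text
[0.50613327 0.13296657 0.11754616] [-0.66572837  0.04022064  0.31643952]
[367.3 170.5] 0.61 [0.5145313  0.1273789  0.10876986] [366.58956831 166.78808213]
```

View pics/tab2.png

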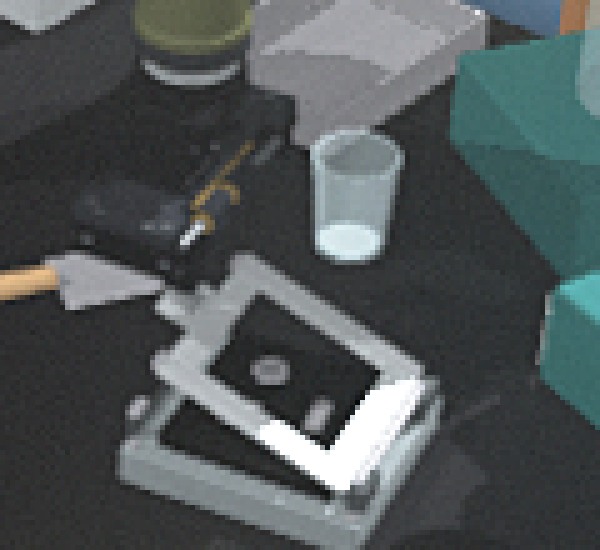

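Request:
drive_tool(moves="0.004 -0.002 0.01 0 -1; 0.008 -0.004 0.02 0 -1; 0.01 -0.005 0.03 0 -1; 0.011 -0.005 0.038 0 -1; 0.011 -0.005 0.044 0 -1; 0.011 -0.005 0.049 0 -1; 0.011 -0.005 0.053 0 -1; 0.011 -0.005 0.056 0 -1")

```text
time_s: 4.5
tool_pos: [0.4969, 0.1257, 0.0636]
tool_rot: [180.0, -0.1, -167.0]
force: [-4.8, -1.9, 10.9]
grip_width: 0.0003
```

Request:
drive_tool(moves="0 0 0.002 0 -1; 0 0 0.004 0 -1; 0 0 0.005 0 -1; 0 0 0.006 0 -1; 0 0 0.007 0 -1; 0 0 0.008 0 -1; 0 0 0.008 0 -1; 0 0 0.008 0 -1")

```text
time_s: 5.3
tool_pos: [0.4974, 0.1258, 0.0545]
tool_rot: [180.0, 0.0, -167.0]
force: [-0.2, 0.6, 0.6]
grip_width: 0.0003
```

Request:
drive_tool(moves="0 0 0.002 0 -1; 0 0 0.0035 0 -1; 0 0 0.0035 0 -1; 0 0 -0.04 0 0; 0 0 -0.09 0 1; 0 0 -0.14 0 1; 0.03 0.03 -0.18 0 1; 0.03 0.06 -0.19 0 1")

```text
time_s: 6.1
tool_pos: [0.4551, 0.1765, 0.2489]
tool_rot: [179.9, 0.3, -167.2]
force: [0.6, 0.2, -0.3]
grip_width: 0.0329
```

Run:
```python
from h import *
np.set_printoptions(precision=4,suppress=True)
o=get_obs();print(o["tool_pos"],o["force"])
L=[]
for c,b in (("side",(285,130,445,260)),("top",(185,110,375,230))):
    im,d=read_camera(c);np.save(c+"1.npy",d)
    for n in("cover_tab","cover_hinge","pad_top","gauge_grip","gauge"):
      for r in pinpoint(c,n)[:2]: print(c,n,np.round(r["uv"],1),round(r["conf"],2),at_d(c,r["uv"],d))
    L.append(cv2.resize(im[b[1]:b[3],b[0]:b[2],::-1],None,fx=2.5*(160/(b[2]-b[0])),fy=2.5*(160/(b[2]-b[0])),interpolation=3)); cv2.imwrite(f"pics/{c}1.png",im[:,:,::-1])
h=min(x.shape[0] for x in L)
cv2.imwrite("pics/shut.png",np.hstack([cv2.resize(x,(400,400*x.shape[0]//x.shape[1]))[:h] for x in L]))
```

```text
[0.4551 0.1765 0.2489] [ 0.6124  0.2318 -0.2672]
side cover_tab [362. 181.] 0.97 [0.4943 0.1246 0.0531]
side cover_hinge [408.5 193.3] 0.72 [0.6555 0.1847 0.0499]
side pad_top [384.2 186.5] 0.45 [0.5658 0.1624 0.0444]
side gauge_grip [306.4 216.5] 0.78 [ 0.5372 -0.1897  0.1184]
side gauge_grip [187.6 276. ] 0.75 [ 0.3996 -0.5561  0.0379]
side gauge [314.  240.4] 0.91 [ 0.5659 -0.1894  0.0327]
side gauge [210.3 224.9] 0.82 [ 0.2503 -0.3676  0.0216]
top cover_tab [246.4 201.9] 0.93 [0.5049 0.1244 0.0526]
top cover_hinge [227.8 152.7] 0.75 [0.6625 0.1767 0.0516]
top gauge_grip [470.2 223.3] 0.92 [ 0.3944 -0.5389  0.0372]
top gauge_grip [408.2 310. ] 0.73 [ 0.1584 -0.325   0.0376]
top gauge [421.7 278. ] 0.65 [ 0.2454 -0.377   0.0251]
top gauge [347.7 180.9] 0.58 [ 0.5272 -0.1753  0.1376]
```

View pics/shut.png

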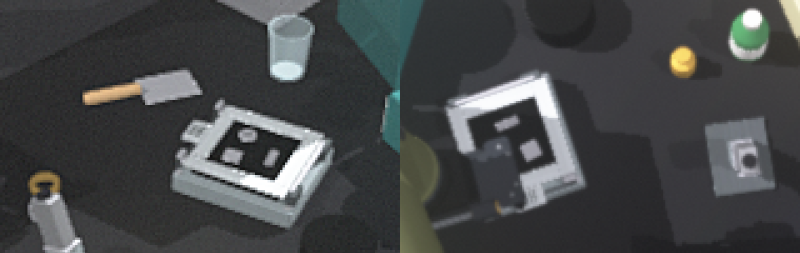

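Run:
```python
from h import *
np.set_printoptions(precision=4,suppress=True)
print("cap",tri([302.9,204.9],[350.7,186]),at_z("top",[350.7,186],.140),at_z("side",[302.9,204.9],.14))
c=[at_z("top",[140+a/3,110+b/3],.008) for a,b in((570,178),(655,167),(668,270),(583,280))];c=np.array(c)
print(c,c.mean(0));print(np.degrees(np.arctan2(*(c[0]-c[3])[[1,0]])),np.degrees(np.arctan2(*(c[1]-c[2])[[1,0]])),np.linalg.norm(c[0]-c[3]),np.linalg.norm(c[0]-c[1]))
im=cv2.imread("pics/top1.png")
X,uv=cloud("top",np.load("top1.npy"),(325,160,375,210))
m=X[:,2]>.135;b=im[uv[:,1].astype(int),uv[:,0].astype(int)].mean(1);print("cap dark",X[m&(b<70)].mean(0),uv[m&(b<70)].mean(0),(m&(b<70)).sum(),np.median(X[m&(b<70)],0))
print("round side",at_z("side",[384.2,183.6],.049),at_z("side",[384.2,186.5],.049),"top",at_z("top",[230.8,186.8],.049))
im=cv2.imread("pics/side1.png")[155:215,345:430];cv2.imwrite("pics/pads.png",cv2.resize(im,None,fx=4,fy=4,interpolation=3))
im=cv2.imread("pics/top1.png")[155:215,320:380];cv2.imwrite("pics/g.png",cv2.resize(im,None,fx=4,fy=4,interpolation=3))
im2=cv2.imread("pics/side1.png")[190:265,275:350]
cv2.imwrite("pics/m.png",np.hstack([cv2.resize(x,(w,340),interpolation=3) for x,w in((cv2.imread("pics/pads.png"),480),)]+[cv2.resize(im2,(310,340),interpolation=3)]))
```

```text
cap (array([ 0.5115, -0.1805,  0.1448]), np.float64(0.0033042551829669054)) [ 0.5115 -0.1822  0.14  ] [ 0.5083 -0.1755  0.14  ]
[[ 0.5987 -0.1329  0.008 ]
 [ 0.6042 -0.2225  0.008 ]
 [ 0.494  -0.2261  0.008 ]
 [ 0.4898 -0.1381  0.008 ]] [ 0.5467 -0.1799  0.008 ]
2.7394210127679797 1.8714236927504018 0.10898422152534251 0.08974522829072334
cap dark [ 0.511  -0.1828  0.1408] [350.95 186.1 ] 20 [ 0.5112 -0.1829  0.1402]
round side [0.5589 0.1706 0.049 ] [0.5692 0.1579 0.049 ] top [0.5553 0.1707 0.049 ]
```

View pics/m.png

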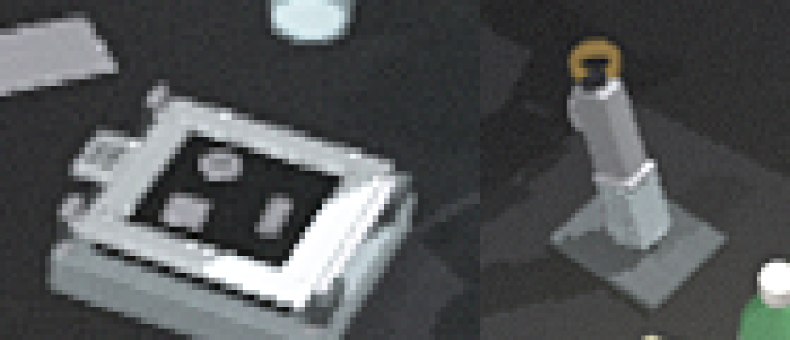

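Request:
drive_tool(moves="0 -0.04 0 4 1; 0.003 -0.09 0 8 1; 0.006 -0.14 0 10.5 1; 0.009 -0.19 0 10.5 1; 0.011 -0.24 0 10.5 1; 0.012 -0.285 0.005 10.5 1; 0.0136 -0.33 0.02 10.5 1; 0.0136 -0.366 0.04 10.5 1")

```text
time_s: 7.5
tool_pos: [0.5244, -0.1858, 0.2052]
tool_rot: [-179.9, 0.2, -177.6]
force: [0.8, 0.3, 0.2]
grip_width: 0.0866
```

Run:
```python
from h import *
o=get_obs();print(o["tool_pos"],o["tool_rot"],o["grip_width"])
im,d=read_camera("side");o=get_obs();print(o["tool_pos"],o["tool_rot"],o["grip_width"])
```

```text
[ 0.52439262 -0.18577611  0.20518168] [-1.79920352e+02  1.55585187e-01 -1.77597210e+02] 0.08664038509604906
[ 0.52214397 -0.19170448  0.20111626] [-1.79680798e+02 -1.74342209e-01 -1.77952846e+02] 0.08699869279782121
```

Request:
drive_tool(moves="0 0 0 0 1; 0 0 0.01 0 1; 0 0 0.03 0 1; 0 0 0.055 0 1; 0 0 0.08 0 1; 0 0 0.1 0 1; 0 0 0.112 0 1; 0 0 0.112 0 1")

```text
time_s: 8.35
tool_pos: [0.523, -0.1803, 0.0911]
tool_rot: [179.9, -0.1, -177.3]
force: [-0.2, 0.3, -0.4]
grip_width: 0.087
```

Run:
```python
from h import *
o=get_obs();print(o["tool_pos"],o["tool_rot"],o["force"])
L=[]
for c,b in (("side",(265,170,355,260)),("top",(310,140,400,230))):
    im,d=read_camera(c);o=get_obs();print(o["tool_pos"],proj(c,o["tool_pos"]))
    L.append(cv2.resize(im[b[1]:b[3],b[0]:b[2],::-1],None,fx=4.4,fy=4.4,interpolation=3))
cv2.imwrite("pics/g2.png",np.hstack(L))
```

```text
[ 0.52303581 -0.18025305  0.09106868] [ 1.79924827e+02 -1.49669471e-01 -1.77335906e+02] [-0.23250746  0.25275774 -0.35271283]
[ 0.52389233 -0.1809745   0.09236793] [305.83233256 219.27465127]
[ 0.52453713 -0.18154914  0.09325311] [349.08637537 185.21076143]
```

View pics/g2.png

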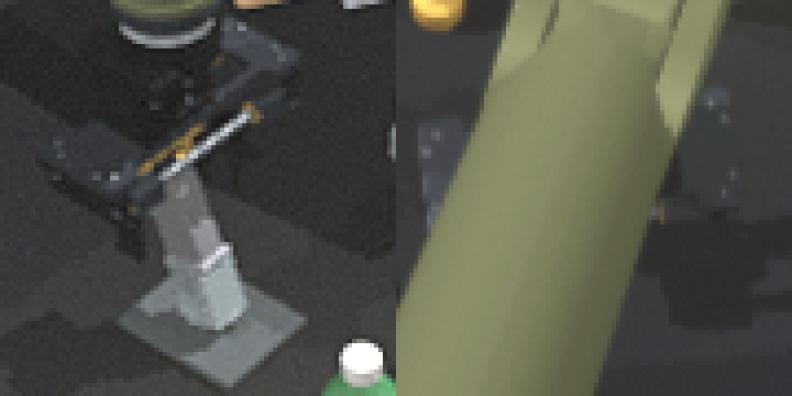

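Request:
drive_tool(moves="0 0 0 0 -0.2; 0 0 0 0 -0.4; 0 0 0 0 -0.6; 0 0 0 0 -1; 0 0 0 0 -1; 0 0 0 0 -1; 0 0 0 0 -1; 0 0 0 0 -1", grip_force=15)

```text
time_s: 9.25
tool_pos: [0.5239, -0.1821, 0.0925]
tool_rot: [180.0, -0.0, -177.5]
force: [-0.4, -0.0, -0.7]
grip_width: 0.031
```

Request:
drive_tool(moves="0 0 0 0 -1; 0 0 0 0 -1; 0 0 0 0 -1; 0.0017 0 -0.0047 0 -1; 0.0044 0 -0.012 0 -1; 0.007 0 -0.0193 0 -1; 0.01 0 -0.0275 0 -1; 0.013 0 -0.0357 0 -1")

```text
time_s: 10.05
tool_pos: [0.5106, -0.1829, 0.1291]
tool_rot: [-180.0, 0.0, -177.5]
force: [-0.1, 0.2, -3.6]
grip_width: 0.0259
```

Run:
```python
from h import *
im,d=read_camera("side");o=get_obs();print(o["tool_pos"],o["tool_rot"],o["force"],o["wrist_torque"],o["grip_width"])
b=(265,160,365,260)
cv2.imwrite("pics/g3.png",cv2.resize(im[b[1]:b[3],b[0]:b[2],::-1],None,fx=5,fy=5,interpolation=3))
```

```text
[ 0.51097138 -0.1834015   0.13053046] [-1.79980919e+02  1.22214432e-01 -1.77500216e+02] [-0.37901855 -1.00270393 -1.77511999] [0.00417647 0.06078165 0.0161478 ] 0.025978017687404736
```

View pics/g3.png

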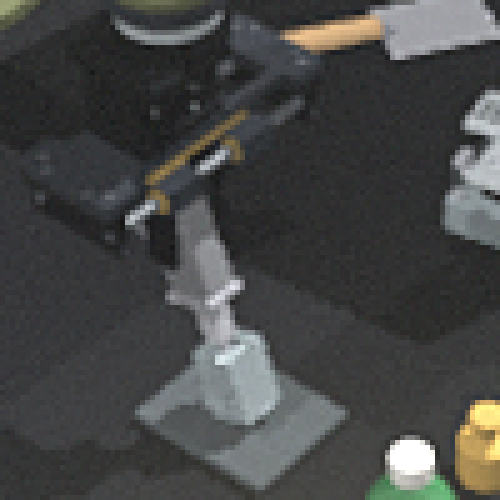

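Request:
drive_tool(moves="-0.005 0 -0.0015 0 -1; -0.01 0 -0.0027 0 -1; -0.015 0 -0.0037 0 -1; -0.02 0 -0.0046 0 -1; -0.024 0 -0.0052 0 -1; -0.028 0 -0.0056 0 -1; -0.031 0 -0.0058 0 -1; -0.034 0 -0.006 0 -1", grip_force=8)

```text
time_s: 10.9
tool_pos: [0.5451, -0.1811, 0.1342]
tool_rot: [180.0, -0.0, -177.5]
force: [-1.6, -0.3, -2.2]
grip_width: 0.0256
```

```bash
cat > look.py <<'E'
from h import *
import sys
np.set_printoptions(precision=4,suppress=True)
n=sys.argv[1]
im,d=read_camera("side");o=get_obs();p=o["tool_pos"];print(p,o["tool_rot"],o["force"],o["wrist_torque"],o["grip_width"])
g=p+[0,0,.019]
u=proj("side",g).astype(int);b=(u[0]-40,u[1]-25,u[0]+60,u[1]+75)
cv2.imwrite(f"pics/{n}.png",cv2.resize(im[b[1]:b[3],b[0]:b[2],::-1],None,fx=5.5,fy=5.5,interpolation=3))
np.save(n+".npy",d);cv2.imwrite(f"pics/{n}_full.png",im[:,:,::-1])
X,uv=cloud("side",d,(u[0]-40,u[1]-40,u[0]+60,u[1]+75))
X=X[(np.linalg.norm(X[:,:2]-p[:2],axis=1)<.045)]
for z in np.arange(p[2]-.085,p[2]+.02,.008):
    Q=X[abs(X[:,2]-z)<.004]
    if len(Q)>3: print(round(z,3),len(Q),np.median(Q,0),Q.min(0)[:2],Q.max(0)[:2])
E
python3 look.py g4
```

```text
[ 0.5456 -0.1811  0.1343] [-179.9877    0.0275 -177.4406] [-0.9034  0.6068 -3.7969] [-0.0277  0.4519  0.0811] 0.025721555834885577
0.049 37 [ 0.5566 -0.1879  0.05  ] [ 0.5284 -0.2018] [ 0.5649 -0.1653]
0.057 44 [ 0.5515 -0.1901  0.0575] [ 0.5269 -0.2012] [ 0.5638 -0.1641]
0.065 26 [ 0.5513 -0.1885  0.0645] [ 0.5422 -0.2001] [ 0.5593 -0.1646]
0.073 13 [ 0.5488 -0.1894  0.0727] [ 0.5365 -0.195 ] [ 0.5549 -0.1706]
0.081 15 [ 0.548  -0.1887  0.0812] [ 0.5374 -0.1922] [ 0.5543 -0.1775]
0.097 8 [ 0.5392 -0.1933  0.1001] [ 0.5301 -0.1988] [ 0.5597 -0.1701]
0.105 34 [ 0.5555 -0.1944  0.1045] [ 0.5238 -0.2014] [ 0.5644 -0.1675]
0.113 24 [ 0.5533 -0.1935  0.1123] [ 0.5282 -0.1986] [ 0.5628 -0.1748]
0.121 22 [ 0.556  -0.1929  0.1198] [ 0.529  -0.1993] [ 0.5617 -0.1703]
0.129 19 [ 0.5574 -0.1882  0.1296] [ 0.5491 -0.1993] [ 0.5617 -0.1587]
0.137 26 [ 0.5549 -0.1924  0.1385] [ 0.5376 -0.2082] [ 0.5609 -0.1583]
0.145 35 [ 0.5537 -0.1962  0.1445] [ 0.5329 -0.2075] [ 0.5622 -0.1607]
0.153 24 [ 0.5545 -0.1913  0.1532] [ 0.5237 -0.2083] [ 0.5598 -0.1589]
```

View pics/g4.png

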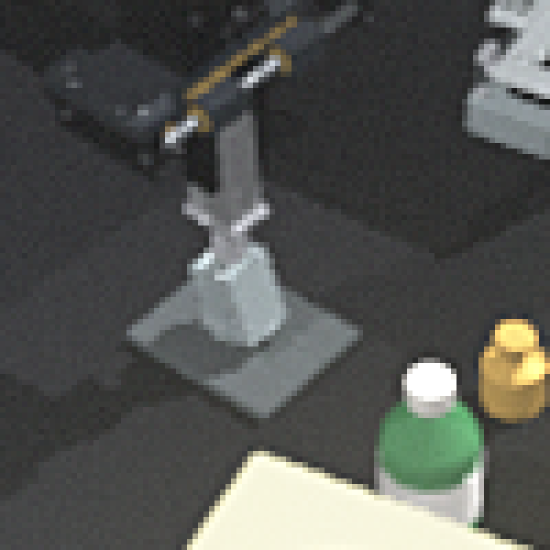

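Request:
drive_tool(moves="-0.0015 0 0 0 -1; -0.0015 0 0 0 -1; -0.0015 0 -0.003 0 -1; -0.0015 0 -0.01 0 -1; -0.0015 0 -0.022 0 -1; -0.0015 0 -0.036 0 -1; -0.0015 0 -0.05 0 -1; -0.0015 0 -0.06 0 -1", grip_force=20)

```text
time_s: 11.75
tool_pos: [0.5475, -0.1814, 0.1969]
tool_rot: [-180.0, 0.2, -177.5]
force: [-0.3, -1.2, -3.3]
grip_width: 0.0257
```

Request:
drive_tool(moves="0 0.05 -0.01 0 -1; 0 0.1 -0.01 0 -1; 0 0.14 -0.01 0 -1; 0 0.17 -0.01 0 -1; 0 0.19 -0.01 0 -1; 0 0.2 -0.01 0 -1; 0 0.2 -0.01 0 -1; 0 0.2 -0.01 0 -1")

```text
time_s: 12.55
tool_pos: [0.5377, 0.0171, 0.2046]
tool_rot: [-179.9, 0.0, -177.5]
force: [0.3, -0.9, -3.0]
grip_width: 0.026
```

```bash
python3 look.py g5
```

```text
[0.5377 0.0166 0.2045] [-179.9492    0.0206 -177.6078] [-0.2476 -0.5037 -3.2574] [0.0081 0.0035 0.0692] 0.025718592708757954
0.135 4 [0.5386 0.0156 0.1357] [0.536  0.0086] [0.5407 0.0231]
0.143 11 [0.5399 0.0115 0.1441] [0.5326 0.0068] [0.5465 0.0208]
0.151 13 [0.5373 0.0084 0.1523] [0.5237 0.0031] [0.5475 0.0214]
0.159 8 [0.5394 0.0075 0.1592] [0.5291 0.0056] [0.5448 0.0195]
0.167 8 [0.5301 0.0026 0.1691] [0.5191 0.0016] [0.5528 0.0138]
0.175 34 [0.5481 0.0041 0.1755] [ 0.5183 -0.0033] [0.5579 0.0318]
0.183 23 [0.5437 0.0026 0.1841] [ 0.5168 -0.0018] [0.5551 0.0279]
0.191 24 [0.549  0.0038 0.1905] [ 0.5204 -0.0029] [0.5527 0.0268]
0.199 21 [0.5497 0.0041 0.1993] [ 0.5257 -0.0046] [0.5546 0.0388]
0.207 28 [0.547  0.0024 0.2078] [ 0.5288 -0.0108] [0.5524 0.0386]
0.215 28 [0.5448 0.0007 0.2164] [ 0.5259 -0.009 ] [0.5527 0.0384]
0.223 26 [0.5465 0.0061 0.224 ] [ 0.5274 -0.0097] [0.5581 0.0361]
```

View pics/g5.png

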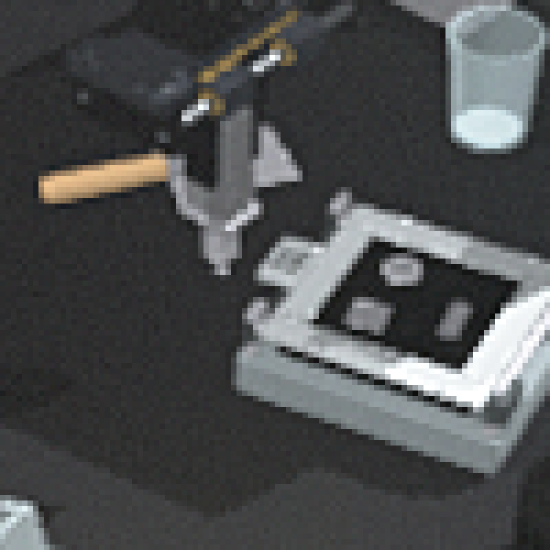

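Run:
```python
from h import *
np.set_printoptions(precision=1,suppress=True)
p=np.array([0.5377,.0168,.2045]);g=p+[0,0,.019];u=proj("side",g).astype(int)
yaw=np.radians(2.4)
def P(l,t,ex=0): # l: gauge coords rel. tip ; grasp at z=.100 ; t deg lean toward -x
    Rm=R.from_euler("z",yaw).as_matrix()@R.from_euler("y",-np.radians(t)).as_matrix()
    return (proj("side",g+Rm@(np.array(l)-[ex,0,.1]))-u+[40,25])*5.5
for t in(-4,0,4,8):
    print(t,"tip",P([0,0,0],t),"collarR",P([.02,.015,.049],t),"collarMid",P([.02,-.015,.049],t),"collarL",P([-.02,-.015,.049],t),"R edge",P([.018,.013,.056],t),P([.018,.013,.11],t),"Mid",P([.018,-.013,.056],t),P([.018,-.013,.11],t))
im=cv2.imread("pics/g5.png");cv2.imwrite("pics/g5z.png",cv2.resize(im[80:300,140:300],None,fx=2.7,fy=2.7,interpolation=2))
# edge search: column of strongest gradient of the +x face
f=cv2.cvtColor(cv2.imread("pics/g5_full.png"),cv2.COLOR_BGR2GRAY).astype(float)
for v in range(u[1]-25+18,u[1]-25+53,2):
    r=f[v,u[0]-40+28:u[0]-40+52];print(v-u[1]+25, r.astype(int))
```

```text
-4 tip [211.2 268.2] collarR [258.4 209.4] collarMid [226.1 233.2] collarL [174.2 202.8] R edge [254.5 200.4] [261.2 128.6] Mid [226.4 220.9] [232.6 149. ]
0 tip [220.1 273.2] collarR [263.1 210. ] collarMid [230.9 233.9] collarL [178.7 207.1] R edge [258.6 200.9] [260.4 126.3] Mid [230.6 221.5] [231.7 146.7]
4 tip [229.  277.5] collarR [267.8 210.3] collarMid [235.6 234.2] collarL [183.4 211.2] R edge [262.6 201. ] [259.4 124.1] Mid [234.6 221.7] [230.8 144.5]
8 tip [237.9 281.2] collarR [272.4 210.2] collarMid [240.1 234.2] collarL [188.1 215. ] R edge [266.6 200.8] [258.3 121.9] Mid [238.5 221.5] [229.7 142.3]
18 [ 70  70  68  51  45  45  44  59 179 165  81 105  84  49  52  54  55  53
  38  38  41  50  50  47]
20 [ 55  48  53  45  27 145 187 191 149  84  82  92  72  51  76 103 120  94
  47  36  47  51  50  48]
22 [ 36  36  38  35  44  85  88  56  28  34  31  47 100 115 108 102 102  88
  52  68  81  56  43  44]
24 [ 60  79  60  37  40  37  39  38  38  39  28  52  91 109 103 102 103  78
  50 135 175 155  94  43]
26 [ 39  30  32  37  37  42  38  36  36  38  30  56  96 109 105 103 103
[... 631 characters left out ...]
51  49  47]
40 [ 45  44  49  51  42  40  28  73 151 155 130 126 125 164 208 198 142  70
  33  41  49  46  48  49]
42 [ 47  46  50  44  44  48  52  40  76 123 139 138 127 125 131  87  32  46
  43  49  49  45  42  63]
44 [ 43  45  47  44  49  47  47  44  74 135 158 157 142 142 151  97  35  48
  51  45  37  50 126 179]
46 [ 45  46  47  47  47  45  45  45  63 119 163 167 163 151 141 100  42  47
  43  37  81 178 161 123]
48 [ 46  45  48  43  52  47  44  47  44  35  45 126 155 102  33  46  46  44
  56 145 186 156 144 158]
50 [ 47  50  41  45  47  47  52  44  45  42  45  43  60  50  44  47  44  43
  95 159 185 187 195 201]
52 [48 54 47 45 48 46 49 49 47 45 44 45 51 49 51 48 45 48 45 39 33 31 45 92]
```

```bash
cat > face.py <<'E'
from h import *
import sys
np.set_printoptions(precision=4,suppress=True)
N=int(sys.argv[1]);D=[];F=[]
for i in range(N):
    im,d=read_camera("side");D.append(d);F.append(im.astype(float))
o=get_obs();p=o["tool_pos"];print(p,o["tool_rot"],o["force"])
D=np.array(D);D[D==0]=np.nan;d=np.nan_to_num(np.nanmedian(D,0)).astype(np.float32);im=np.mean(F,0).astype(np.uint8)
np.save("fd.npy",d);cv2.imwrite("pics/fd.png",im[:,:,::-1])
u=proj("side",p+[0,0,.019]).astype(int);x0,y0=u[0]-40,u[1]-25
X,uv=cloud("side",d,(x0+40,y0+21,x0+45,y0+35))
for cols in((41,42,43,44),(42,43)):
  for r0,r1 in((22,33),(23,32)):
    m=np.isin(uv[:,0]-x0,cols)&(uv[:,1]-y0>=r0)&(uv[:,1]-y0<=r1)
    Q=X[m];c=np.median(Q,0);Q=Q[np.linalg.norm(Q-c,axis=1)<.045]
    A=np.c_[Q[:,1]-c[1],Q[:,2]-c[2],np.ones(len(Q))]
    w=np.ones(len(Q),bool)
    for _ in range(3):
        s=np.linalg.lstsq(A[w],Q[w,0],rcond=None)[0];r=Q[:,0]-A@s;w=abs(r)<2.5*r[w].std()
    print(cols,r0,r1,w.sum(),"dx/dy,dx/dz",s,"lean to -x deg",-np.degrees(np.arctan(s[1])),"rms",r[w].std(),c)
E
python3 face.py 6
```

```text
[0.5375 0.0179 0.2043] [-179.9975    0.0023 -177.5294] [-0.0066 -0.7757 -3.0156]
(41, 42, 43, 44) 22 33 46 dx/dy,dx/dz [-0.02   -0.0485  0.5499] lean to -x deg 2.774448989256615 rms 0.0008617280510768328 [0.5501 0.0129 0.2231]
(41, 42, 43, 44) 23 32 37 dx/dy,dx/dz [-0.0411 -0.04    0.55  ] lean to -x deg 2.2897950469862955 rms 0.0007572907818278977 [0.5501 0.0129 0.2231]
(42, 43) 22 33 23 dx/dy,dx/dz [-0.0972 -0.0494  0.5499] lean to -x deg 2.830884482405765 rms 0.000662714746554688 [0.5501 0.0129 0.2226]
(42, 43) 23 32 19 dx/dy,dx/dz [-0.1234 -0.0406  0.5499] lean to -x deg 2.3246554817822127 rms 0.0006476325951187882 [0.5501 0.0129 0.2226]face.py:8: RuntimeWarning: All-NaN slice encountered
  D=np.array(D);D[D==0]=np.nan;d=np.nan_to_num(np.nanmedian(D,0)).astype(np.float32);im=np.mean(F,0).astype(np.uint8)
```

Request:
drive_tool(moves="-0.005 0.03 0 0 -1; -0.01 0.06 0 0 -1; -0.016 0.09 0 0 -1; -0.022 0.12 0 0 -1; -0.025 0.14 0.01 0 -1; -0.026 0.15 0.025 0 -1; -0.026 0.152 0.038 0 -1; -0.026 0.152 0.044 0 -1")

```text
time_s: 13.7
tool_pos: [0.5553, 0.1698, 0.1574]
tool_rot: [-179.9, -0.2, -177.5]
force: [-0.6, -0.5, -3.1]
grip_width: 0.0257
```

Run:
```python
from h import *
np.set_printoptions(precision=4,suppress=True)
from scipy import ndimage as nd
def blob(img,cx,cy,z,cam):
    g=img[cy-8:cy+9,cx-8:cx+9].mean(2);k=12
    G=cv2.resize(g.astype(np.float32),None,fx=8,fy=8,interpolation=cv2.INTER_LINEAR)
    L,n=nd.label(G>85);i=L[68,68] or L[52:84,52:84].max();c=np.array(nd.center_of_mass(L==i));uv=[cx-8+(c[1]+.5)/8-.5,cy-8+(c[0]+.5)/8-.5]
    print(cam,uv,(L==i).sum()/64,at_z(cam,uv,z))
blob(cv2.imread("pics/fd.png").astype(float),384,183,.049,"side")
blob(cv2.imread("pics/top0.png").astype(float),231,187,.049,"top")
L=[]
for c,b in(("side",(350,130,430,210)),("top",(200,140,280,220))):
    im,d=read_camera(c);o=get_obs();p=o["tool_pos"];tip=p-[0,0,.081]
    print(c,p,o["force"],"tip px",proj(c,tip),"pad px",proj(c,np.array([.557,.171,.049])), [ (np.round(r["uv"],1),round(r["conf"],2)) for r in pinpoint(c,"gauge_tip")[:2]])
    L.append(cv2.resize(im[b[1]:b[3],b[0]:b[2],::-1],None,fx=5,fy=5,interpolation=3));cv2.imwrite(f"pics/hover_{c}.png",im[:,:,::-1])
cv2.imwrite("pics/hover.png",np.hstack(L))
```

```text
side [np.float64(383.58084415584415), np.float64(183.691341991342)] 36.09375 [0.5576 0.1687 0.049 ]
top [np.float64(230.53989361702128), np.float64(186.41838061465722)] 66.09375 [0.5565 0.1714 0.049 ]
side [0.5553 0.1692 0.1572] [ 0.5136 -0.8146 -3.3822] tip px [383.5783 177.3223] pad px [383.868 183.326] [(array([392.2, 190.2]), 0.43)]
top [0.5565 0.1696 0.1596] [ 0.3488  0.9199 -2.5622] tip px [228.9275 184.1648] pad px [230.6729 186.261 ] [(array([426.6, 269.6]), 0.49), (array([481.3, 264.9]), 0.42)]
```

View pics/hover.png

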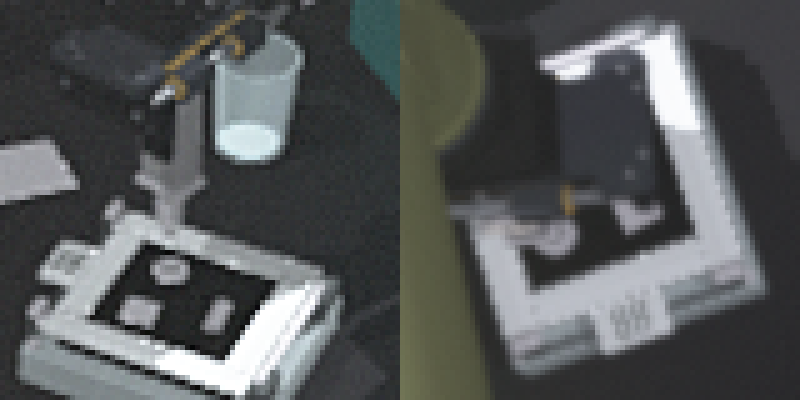

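Request:
drive_tool(moves="0 0 0.006 0 -1; 0 0 0.012 0 -1; 0 0 0.016 0 -1; 0 0 0.019 0 -1; 0 0 0.021 0 -1; 0 0 0.021 0 -1; 0 0 0.021 0 -1; 0 0 0.021 0 -1")

```text
time_s: 14.7
tool_pos: [0.5569, 0.1718, 0.1395]
tool_rot: [180.0, 0.0, -177.5]
force: [-0.6, -0.3, -2.4]
grip_width: 0.0255
```

```bash
cat > f.py <<'E'
from h import *
np.set_printoptions(precision=4,suppress=True)
F=[];P=[];W=[]
for i in range(8):
    im,d=read_camera("side");o=get_obs();F.append(o["force"]);P.append(o["tool_pos"]);W.append(o["wrist_torque"])
p=np.mean(P,0);print(o["time_s"],p,np.mean(F,0),np.std(F,0),np.mean(W,0),o["grip_width"])
cv2.imwrite("pics/cur.png",im[:,:,::-1])
c=proj("side",p-[0,0,.081]);x,y=int(c[0]),int(c[1]);print("tip px",c)
print(im.mean(2).astype(int)[y-10:y+9,x-10:x+12])
E
python3 f.py
```

```text
15.1 [0.5568 0.1717 0.1394] [-0.0402  0.0492 -2.8243] [0.3838 0.6623 0.5348] [0.0219 0.0106 0.0046] 0.02551514159920884
tip px [384.0959 181.1354]
[[116  61  46  41  75 112 145 173 157 121 109 106 104 116 126 129 102  59
   46  48  46  51]
 [110 116 132 120  96  62  74 120 132 131 124 119 118 132 125  91  55  43
   51  54  50  53]
 [139 183 199 200 184 145 113 115 139 136 125 129 127 114  85  48  45  46
   49  54  51  49]
 [170 191 194 190 190 194 196 173 154 145 130 127 116  63  28  39  44  51
   48  45  50  50]
 [189 187 192 201 199 190 191 178 158 155 146 133 122 118 108  71  47  41
   47  46  48  48]
 [190 187 197 212 205 199 206 183 149 154 144 129 134 181 188 153 112  80
   69  54  42  46]
 [195 195 190 190 179 186 212 196 161 154 141 123 133 176 200 196 171 145
  123 109  93  78]
 [194 191 198 179 115  88 136 175 162 149 138 129 162 191 191 163 146 152
  153 157 147 141]
 [192 196 199 147  53  17  20  29  73 131 142 143 175 194 172 153 160 154
  153 152 151 150]
 [190 197 164  84  24  32  30  27  23 118 141 116 105 138 152 151 162 165
  161 156 155 152]
 [193 170  99  30  33  34  36  49  85 148 157 107  41  18  31  85 129 146
  152 171 166 154]
 [183 120  44  33  38  32  73 118 148 166 163 146 110  56  22  20  25  29
   86 142 157 155]
 [149  54  25  37  37  26 126 175 147 130 128 121 146 108  37  32  31  30
   28  21  29  82]
 [ 84  23  34  35  37  28 129 173 152 145 143 147 171 128  41  33  29  37
   36  37  35  28]
 [ 29  30  37  34  30  30  49 132 178 178 171 173 156  99  36  37  40  40
   42  41  37  39]
 [ 26  41  40  41  37  38  30  89 156 155 132 129  96  45  33  44  41  38
   38  40  36  44]
 [ 37  38  36  33  41  35  34  22  21  23  23  23  26  37  39  44  36  39
   37  40  38  37]
 [ 34  39  40  26  29  30  33  33  37  38  36  37  35  35  39  37  38  36
   36  27  31  34]
 [ 37  93 118 106  91  67  50  35  33  37  34  36  36  37  42  38  39  31
   40  66  83  64]]
```

Request:
drive_tool(moves="0 -0.0015 0.003 0 -1; 0 -0.0015 0.006 0 -1; 0 -0.0015 0.008 0 -1; 0 -0.0015 0.009 0 -1; 0 -0.0015 0.01 0 -1; 0 -0.0015 0.01 0 -1; 0 -0.0015 0.01 0 -1; 0 -0.0015 0.01 0 -1")

```text
time_s: 15.9
tool_pos: [0.5569, 0.1702, 0.1294]
tool_rot: [180.0, 0.0, -177.5]
force: [-0.1, 0.3, -2.9]
grip_width: 0.0258
```

```bash
python3 f.py | head -3
```

```text
16.3 [0.5568 0.1702 0.1293] [-0.139  -0.1982 -2.8863] [0.5328 0.4955 0.5048] [0.0284 0.011  0.0012] 0.025881426030182623
tip px [383.6844 183.5525]
[[124 142 186 187 163 158 160 153 133 117 103 104 106 102 108 125 130 110
```

Request:
drive_tool(moves="0 0 0.001 0 -1; 0 0 0.002 0 -1; 0 0 0.002 0 -1; 0 0 0.002 0 -1; 0 0 0.002 0 -1; 0 0 0.002 0 -1; 0 0 0.002 0 -1; 0 0 0.002 0 -1")

```text
time_s: 17.1
tool_pos: [0.5569, 0.1702, 0.1274]
tool_rot: [180.0, 0.0, -177.5]
force: [-0.1, 0.4, -0.8]
grip_width: 0.0256
```

```bash
python3 f.py | head -3
```

```text
17.5 [0.5569 0.1702 0.1273] [ 0.0723  0.266  -1.5995] [0.3282 0.4678 0.5229] [ 0.0395 -0.0471  0.0051] 0.02577683187778956
tip px [383.6653 184.0021]
[[151 171 190 195 177 175 175 169 163 132 109 111 105 113 111 121 110  89
```

Request:
drive_tool(moves="0 0 0.001 0 -1; 0 0 0.002 0 -1; 0 0 0.003 0 -1; 0 0 0.004 0 -1; 0 0 0.004 0 -1; 0 0 0.004 0 -1; 0 0 0.004 0 -1; 0 0 0.004 0 -1")

```text
time_s: 18.3
tool_pos: [0.557, 0.1702, 0.1234]
tool_rot: [180.0, 0.0, -177.5]
force: [1.2, -0.3, 0.5]
grip_width: 0.0258
```

```bash
python3 f.py; python3 face.py 6 2>/dev/null
```

```text
18.7 [0.557  0.1702 0.1234] [0.7697 0.1298 0.1245] [0.3929 0.588  0.3419] [ 0.046  -0.2342 -0.0093] 0.025932761551249052
tip px [383.6216 184.8751]
[[152 173 191 183 161 159 144 140 142 116 102 100 104 101 100 111 138 130
   79  45  49  53]
 [190 188 187 196 199 182 158 163 160 132 117 110 104 107 114 131 137  90
   41  41  45  44]
 [179 187 188 195 211 209 197 187 147 125 134 124 120 119 135 160 126 106
   97  68  56  40]
 [202 194 190 191 190 180 191 203 171 138 128 122 136 136 149 154 152 178
  167 125 108  89]
 [196 195 192 196 184 114  86 130 153 146 129 129 136 153 159 151 152 148
  152 153 158 147]
 [192 192 197 198 148  49   4  56 128 159 161 142 127 133 148 160 160 154
  154 153 151 152]
 [195 193 196 164  84  20  22  59 132 158 156 139 128 112 120 141 150 162
  162 161 158 150]
 [189 193 170  99  25  30  31  57 146 166 156 143 128  91  25  29  81 127
  144 153 166 166]
 [196 182 121  41  31  33  29  70 170 171 152 141 125 107  57  20  26  25
   29  82 142 157]
 [198 152  56  27  42  34  28 124 166 150 136 120 104 132 100  29  32  37
   29  29  17  34]
 [162  85  22  37  32 
[... 766 characters left out ...]
6  37  37  39  42  43  35  26
   68 145 165 169]]
[0.5569 0.1702 0.1234] [ 179.9913    0.0211 -177.4566] [-0.1048  0.3256  0.3827]
(41, 42, 43, 44) 22 33 46 dx/dy,dx/dz [-0.0735 -0.0526  0.5688] lean to -x deg 3.010445203639895 rms 0.0008242994085057838 [0.5689 0.1687 0.1401]
(41, 42, 43, 44) 23 32 39 dx/dy,dx/dz [-0.0779 -0.0589  0.5689] lean to -x deg 3.3714363107665117 rms 0.0008520498497862993 [0.5689 0.1687 0.1401]
(42, 43) 22 33 24 dx/dy,dx/dz [-0.1051 -0.0533  0.569 ] lean to -x deg 3.052238725355246 rms 0.0008110147028335757 [0.5693 0.1687 0.1405]
(42, 43) 23 32 20 dx/dy,dx/dz [-0.1217 -0.051   0.569 ] lean to -x deg 2.9178960588132465 rms 0.0008469136586243234 [0.5693 0.1687 0.1405]
```

```bash
python3 -c "
from cell import *
o=get_obs();print(o['time_s'],o['tool_pos'],o['force'],o['grip_width']);print(sign_off())"
```

```text
19.0 [0.55692837 0.17023089 0.12335275] [-0.10479027  0.32563313  0.38273229] 0.025706984378172357
the job is handed in; nothing more can be done
None
```

I pressed the frame down by its tab until the catch held it, then took the gauge from its stand and pressed it about half-way onto the round pad. I handed in at 19.0 s, still holding the gauge there. No verdict was reported.

- **Frame:** the press force rose to about 11 N and dropped to zero when the catch snapped. After I lifted off, the tab stayed at a height of about 53 mm, so the frame was shut.
- **Gauge:** I gripped it across its 26 mm sides; the other two gauges were lying loose on the bench. I turned it upright by holding its tip in the socket's mouth while moving the hand, then lifted it out.
- **Position:** the tool was at (0.557, 0.170). The pad's middle measured (0.558, 0.169) with the side camera and (0.557, 0.171) with the top one, so they agree to about 2 mm. I judged where the tip sat under the tool from the side view only, because the arm hid it from above.
- **Press:** the force rose by about 3 N from the unloaded baseline. That and about 4.7 mm of travel after contact put the plunger close to half-way.
- **Not perfect:** in the last check the gauge still leaned about 3° from upright, give or take 1°. I left it, since turning it again risked moving the tip off the pad. `pinpoint` did not find the tip reliably, so I used image edges and depth readings instead.

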